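# Find the unlocked flap of the chip collector and push it open

## Robot

A 6-joint arm with a two-finger parallel gripper is mounted at the origin on the work surface. World frame = base frame: x ahead of the robot, y to its left, z up, the work surface at z = 0. Lengths are in m, angles in rad, forces in N, time in s.
With the tool pointing down it reaches from about 0.4 to 0.925 m from the base axis. Payload 12.5 kg.
Tool frame: the origin (TCP) lies at the very end of the fingers, on their centre line; the grasp point (between the pads) lies r.grasp_offset behind it (r.grasp_offset is the distance from the TCP to the grasp point, in m); z points along the fingers, y is the line along which they close (so a half turn about z gives the same grasp; the last joint's range is limited). The gripper opens to 95 mm and grips with 3 to 60 N. Pads are 20 mm wide; open, the fingers measure 119 mm over their backs; the gripper's body (75 mm by 180 mm) begins 59 mm behind the grasp point.
Start: joints at [1.154, 0.491, 1.559, -0, 1.092, -0.106], TCP at [0.191, 0.595, 0.178] pointing down, gripper open.
Joint ranges: [-3.1, 3.1], [-0.84, 2.19], [0.05, 2.79], [-1.13, 4.28], [0.06, 2.93], [-2.69, 2.69]. Speed limits (rad/s): [2.22, 2.22, 2.79, 3.14, 3.14, 3.14].

## Interface

Orientations are given as [roll, pitch, yaw] about the fixed x, y, z axes, in that order (R = Rz(yaw) Ry(pitch) Rx(roll)).
In Python, from rig import r gives the robot as it stands. The module is installed in compiled form; this text tells all that it offers.
- The arm moves only by the shell command python3 -m handwheel 'ROWS' [OPENING] [FORCE]. ROWS is JSON, a list of rows, each an object with "dp": the shift along the tool's x, y, z in units of 40 mm (1.0 is 40 mm), a list of three; "turn": the turn, a rotation vector about the tool's x, y, z in units of 5 degrees (1.0 is 5 degrees), a list of three. A call has 1 to 20 rows; each row shifts and turns the commanded pose from where the row before left it, along the tool's axes as they then stand; what a row does not reach is not made up. A row lasts 1/12 s, in which the tool goes at most 41.7 mm and 7.16 degrees, less where a joint would pass 70% of its speed; a pose out of reach is approached as far as the arm can. A call is refused whole if a number of a shift passes 1 or a number of a turn 1, either way. A call with a gripper value outside its range is refused whole. OPENING is the gripper command: -1 is fully open, 1 is shut, values between are in proportion, set as the call begins (- or left out, the last holds). The fingers move at their own pace and stop on an object; FORCE is the grip in N (left out, the last holds). Time passes only in rows, so rows that do not move let the fingers close. It gives the time, the measured TCP pose, the force, the opening and the grip force at its end, in the units of the state.
- r.get_state(): the state, without advancing time (a new reading comes with each control period).
- r.snapshot(name): name is "scene" or "top" or "wrist"; returns the picture (384x512x3 uint8, red, green, blue); there is no depth.
- r.get_calibration(name): a dict with "K" (3x3 intrinsics, pixels), "extrinsics" (4x4, takes a point from camera to world coordinates). Camera axes: x right, y down, z forward; pixel columns grow to the right and rows downward; lengths in m; the calibration is good to about 2 mm. A picture is of the moment at which its call begins: read the wrist's pose just before it. get_calibration takes no time and is no camera call; for the wrist camera it gives the pose at the moment of the call.
- r.close_job(): hands the job in; it is judged then, once.
The state is a dict: "time": time; "qpos": joint angles; "joint_velocities": joint speeds; "tau": joint torques, N m; "tcp_pos": TCP position; "eef_rot": TCP orientation; "contact_force": force on the tool from outside, world axes, zero at the start; "torque": the same for the moment, N m; "grip_width": finger opening in m; "grip_force": force on a finger pad.
Only numpy, scipy, OpenCV 4.12 (cv2) and the standard library are available. Lean on these libraries where they do the work, as an engineer would, in place of code of your own. Each camera call takes 0.05 s, during which the arm holds its last target. There are 200 camera calls.

## Task

One of the four identical flaps on top of the chip-collector box is unlocked and rocks when one side of it is pressed; the other three are locked. Press the flaps with the fingertips to find the one that rocks, without hammering on them, then push it wide open so that it stands on edge as far as it goes, ready for emptying the chips. Do not pick anything up, leave the jar, bracket and screwdriver where they are, and move clear when done.

Things in the scene. Friction and masses are not known exactly. Their poses are not given: they have to be found in the camera images.
- box: Pale green box fixed to the bench, 130 mm (its x) x 412 (y) x 80 high; origin: centre of its underside; z up. Black suction stub, 40 mm thick, 50 long, on its +y end. In its top, flush, a row of four alike aluminium flaps along y, 100 mm apart. Rims 18 mm wide, bars between flaps 12 mm with 3 mm high dark caps on the pivot line. Three flaps are locked (give 1 to 2 mm), one, any of them, is free.
- flap1 (a joint): Rocking angle of flap 1, rad: 0 flush, positive with its +x side (box frame) down, negative with its -x side down; stops at -1.4 and 1.4. If free, 2 to 4 N on one side sinks that side and lifts the other; friction keeps it where it is left. If locked, it stays within about 0.05. Below the free flap the bay is empty to 60 mm deep.
- flap1_top (a point): Centre of the upper face of flap 1, at box y = +150 mm. Flap 90 mm (box x) x 84 (box y) x 4 thick; its pivot runs along box y, 2 mm below this point, so pressing on the middle line moves nothing: press about 28 mm to either side. The point turns with the flap.
- flap2 (a joint): Rocking angle of flap 2, rad: 0 flush, positive with its +x side (box frame) down, negative with its -x side down; stops at -1.4 and 1.4. If free, 2 to 4 N on one side sinks that side and lifts the other; friction keeps it where it is left. If locked, it stays within about 0.05. Below the free flap the bay is empty to 60 mm deep.
- flap2_top (a point): Centre of the upper face of flap 2, at box y = +50 mm. Flap 90 mm (box x) x 84 (box y) x 4 thick; its pivot runs along box y, 2 mm below this point, so pressing on the middle line moves nothing: press about 28 mm to either side. The point turns with the flap.
- flap3 (a joint): Rocking angle of flap 3, rad: 0 flush, positive with its +x side (box frame) down, negative with its -x side down; stops at -1.4 and 1.4. If free, 2 to 4 N on one side sinks that side and lifts the other; friction keeps it where it is left. If locked, it stays within about 0.05. Below the free flap the bay is empty to 60 mm deep.
- flap3_top (a point): Centre of the upper face of flap 3, at box y = -50 mm. Flap 90 mm (box x) x 84 (box y) x 4 thick; its pivot runs along box y, 2 mm below this point, so pressing on the middle line moves nothing: press about 28 mm to either side. The point turns with the flap.
- flap4 (a joint): Rocking angle of flap 4, rad: 0 flush, positive with its +x side (box frame) down, negative with its -x side down; stops at -1.4 and 1.4. If free, 2 to 4 N on one side sinks that side and lifts the other; friction keeps it where it is left. If locked, it stays within about 0.05. Below the free flap the bay is empty to 60 mm deep.
- flap4_top (a point): Centre of the upper face of flap 4, at box y = -150 mm. Flap 90 mm (box x) x 84 (box y) x 4 thick; its pivot runs along box y, 2 mm below this point, so pressing on the middle line moves nothing: press about 28 mm to either side. The point turns with the flap.
- jar: Bystander, leave alone: white screw-top jar, 54 mm across, 85 mm tall, standing on the bench beyond the box. Origin: centre of its underside.
- bracket: Bystander, leave alone: clear acrylic U-shaped bracket 60 x 50 x 60 mm high, on the bench off the -y end of the box. Origin: centre of its underside.
- driver: Bystander, leave alone: screwdriver, 160 mm long, lying on the bench beyond the box, roughly along the box's length. Origin: under its middle.

How it is judged:
By the outcome, as a careful person would: the job done as asked, in the order asked, and still so for the second after the job is handed in, with the robot touching nothing.
It also fails if it takes over 51 s, if anything falls off the work surface, if the arm or the gripper's body presses on something with over 40 N, if the wrist force passes 120 N, or if a joint passes its speed limit or range.

## Working session

There is one attempt and no reset: what is moved stays moved. The work goes in short steps, Python scripts to look and compute and a shell command to move; the robot and the scene stay as the last step left them, time stands still between calls to the robot, and variables do not carry over. Pictures are saved under pics/ and viewed, at most 10 in all, crops included, and the job is handed in when it is done.

```bash
mkdir -p pics; python3 - <<'E'
from rig import r
import cv2,numpy as np
for n in("scene","top"):
    im=r.snapshot(n); cv2.imwrite(f"pics/{n}0.png",im[:,:,::-1])
    c=r.get_calibration(n); print(n,np.round(c["K"],1).tolist(),np.round(c["extrinsics"],3).tolist())
s=r.get_state(); print({k:np.round(v,3).tolist() for k,v in s.items()})
a=cv2.imread("pics/top0.png");b=cv2.imread("pics/scene0.png")
cv2.imwrite("pics/top0b.png",cv2.resize(a,(800,600)))
E
```

```text
scene [[358.2, 0.0, 251.2], [0.0, 358.2, 186.7], [0.0, 0.0, 1.0]] [[0.667, 0.493, -0.558, 1.061], [0.745, -0.447, 0.496, -0.452], [-0.005, -0.746, -0.666, 0.629], [0.0, 0.0, 0.0, 1.0]]
top [[362.4, 0.0, 253.8], [0.0, 362.4, 188.7], [0.0, 0.0, 1.0]] [[-0.029, -0.994, 0.106, 0.523], [-0.999, 0.025, -0.04, -0.02], [0.037, -0.107, -0.994, 0.796], [0.0, 0.0, 0.0, 1.0]]
{'time': 0.1, 'qpos': [1.154, 0.492, 1.559, 0.0, 1.092, -0.106], 'joint_velocities': [0.0, -0.002, -0.001, -0.0, -0.0, 0.0], 'tau': [0.003, -61.362, -25.86, 0.069, 0.047, -0.0], 'tcp_pos': [0.191, 0.595, 0.177], 'eef_rot': [-3.141, -0.0, 2.831], 'contact_force': [-0.186, -0.769, -0.395], 'torque': [-0.03, -0.0, 0.008], 'grip_force': 0.0, 'grip_width': 0.095}
```

View pics/top0.png

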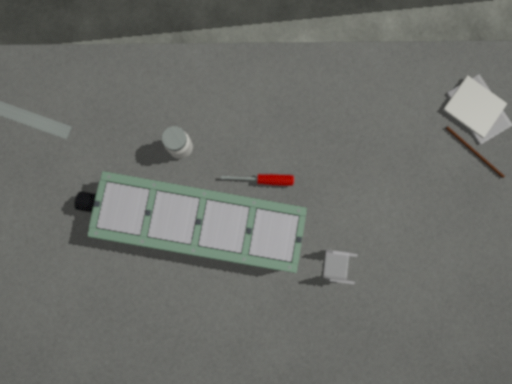

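View pics/scene0.png

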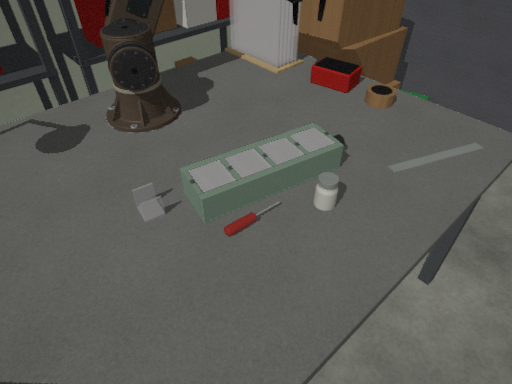

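The top view shows the box with its stub at the left (85,201). The flaps lie left to right as 1–4, at about (123,209), (174,218), (224,227) and (274,235). The jar is at (178,143), the driver at (258,179) and the bracket at (338,266).

```bash
cat > h.py <<'E'
from rig import r
import cv2,numpy as np
def ray(n,uv,z,c=None):
    c=c or r.get_calibration(n);E=np.array(c["extrinsics"]);d=E[:3,:3]@np.linalg.inv(c["K"])@np.array([*uv,1.])
    return E[:3,3]+d*(z-E[2,3])/d[2]
E
python3 - <<'E'
from h import *
im=cv2.imread("pics/top0.png")
hsv=cv2.cvtColor(im,cv2.COLOR_BGR2HSV)
m=((hsv[...,1]<40)&(hsv[...,2]>120)).astype(np.uint8)
m[:, 310:]=0; m[:175]=0
cs,_=cv2.findContours(m,cv2.RETR_EXTERNAL,cv2.CHAIN_APPROX_NONE)
P=[]
for c in cs:
    if cv2.contourArea(c)<500: continue
    w=np.array([ray("top",p[0],.08)[:2] for p in c],np.float32)
    (cx,cy),sz,a=cv2.minAreaRect(w*1000); print(np.round([cx,cy,*sz,a],1)); P.append((cx,cy))
P=np.array(sorted(P,key=lambda p:-p[1])); d=P[0]-P[-1]
print(np.linalg.norm(np.diff(P,axis=0),axis=1),"yaw box",np.arctan2(-d[0],d[1]),"centre",P.mean(0))
for n,uv in(("jar",(175,135)),("driver",(258,179)),("bracket",(338,266))):print(n,ray("top",uv,.085 if n=="jar" else .01))
# scene check
c=r.get_calibration("scene");E=np.linalg.inv(c["extrinsics"])
for p in P:
    q=c["K"]@(E@np.array([*p/1000,.08,1]))[:3];print("scene px",q[:2]/q[2])
im=cv2.imread("pics/scene0.png");hsv=cv2.cvtColor(im,cv2.COLOR_BGR2HSV)
m=((hsv[...,1]<40)&(hsv[...,2]>120)).astype(np.uint8);m[:125]=0;m[:,:180]=0;m[:,345:]=0
for k in cv2.findContours(m,cv2.RETR_EXTERNAL,cv2.CHAIN_APPROX_NONE)[0]:
    if cv2.contourArea(k)>200:
        w=np.array([ray("scene",p[0],.08)[:2] for p in k],np.float32);print(cv2.minAreaRect(w*1000))
E
```

```text
[507.3 -85.7  89.9  95.7  78.2]
[527.2  12.4  90.8  94.9  78.5]
[547.  109.7  90.1  94.8  78.8]
[567.1 207.3  90.1  94.3  78.3]
[ 99.69326971  99.31548853 100.10268931] yaw box -0.20130881417209323 centre [537.17676544  60.90740871]
jar [0.70993516 0.10471225 0.085     ]
driver [ 0.62772113 -0.06199189  0.01      ]
bracket [ 0.43478507 -0.22870714  0.01      ]
scene px [311.88016712 139.05816646]
scene px [281.1614909  150.11737027]
scene px [248.06266182 162.09631517]
scene px [211.81832102 175.25532082]
((734.8174438476562, 51.57630920410156), (47.02785110473633, 79.87261962890625), 26.91806411743164)
((535.6014404296875, 60.44523620605469), (408.7704162597656, 127.84247589111328), 78.36504364013672)
```

```bash
python3 -c "
from rig import r;print(r.grasp_offset)"; python3 -m handwheel '[{"dp":[0,0,0],"turn":[0,0,-0.65]},{"dp":[0,0,0],"turn":[0,0,-0.6]},{"dp":[-0.35,-0.26,0],"turn":[0,0,0]},{"dp":[-0.65,-0.48,0],"turn":[0,0,0]},{"dp":[-0.65,-0.48,0],"turn":[0,0,0]},{"dp":[-0.65,-0.48,0],"turn":[0,0,0]},{"dp":[-0.65,-0.48,0],"turn":[0,0,0]},{"dp":[-0.65,-0.48,0],"turn":[0,0,0]},{"dp":[-0.65,-0.48,0],"turn":[0,0,0]},{"dp":[-0.65,-0.48,0],"turn":[0,0,0]},{"dp":[-0.65,-0.48,0],"turn":[0,0,0]},{"dp":[-0.65,-0.48,0],"turn":[0,0,0]},{"dp":[-0.65,-0.48,0],"turn":[0,0,0]},{"dp":[-0.65,-0.48,0],"turn":[0,0,0]},{"dp":[-0.65,-0.48,0],"turn":[0,0,0]},{"dp":[-0.65,-0.48,0],"turn":[0,0,0]},{"dp":[-0.65,-0.48,0],"turn":[0,0,0]},{"dp":[-0.35,-0.24,0],"turn":[0,0,0]},{"dp":[0,0,0],"turn":[0,0,0]}]' 1 20
```

```text
0.0188
time: 1.68
tcp_pos: [0.5193, 0.2312, 0.1772]
eef_rot: [-3.141, 0.0, 2.937]
contact_force: [-1.1, -0.4, 0.0]
grip_width: 0.0004
grip_force: 0.0
```

```bash
python3 -m handwheel '[{"dp":[-0.3,-0.17,0],"turn":[0,0,0]},{"dp":[-0.29,-0.18,0.4],"turn":[0,0,0]},{"dp":[0,0,0.6],"turn":[0,0,0]},{"dp":[0,0,0.6],"turn":[0,0,0]},{"dp":[0,0,0.3],"turn":[0,0,0]},{"dp":[0,0,0.15],"turn":[0,0,0]},{"dp":[0,0,0],"turn":[0,0,0]},{"dp":[0,0,0],"turn":[0,0,0]}]'; python3 - <<'E'
from h import *
cv2.imwrite("pics/w1.png",r.snapshot("wrist")[:,:,::-1])
E
```

```text
time: 2.35
tcp_pos: [0.5378, 0.2156, 0.0961]
eef_rot: [3.141, 0.0, 2.941]
contact_force: [0.3, 0.7, 0.9]
grip_width: 0.0002
grip_force: 0.0
```

View pics/w1.png

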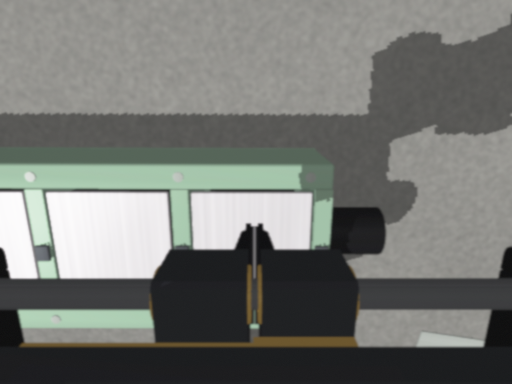

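The wrist view shows the fingertip (255,225) over flap 1. It is on the robot side of the pivot caps (row 252), with the stub at the right. I'll press gently.

```bash
python3 -m handwheel '[{"dp":[0,0,0.1],"turn":[0,0,0]},{"dp":[0,0,0.1],"turn":[0,0,0]},{"dp":[0,0,0.1],"turn":[0,0,0]},{"dp":[0,0,0.05],"turn":[0,0,0]},{"dp":[0,0,0.05],"turn":[0,0,0]},{"dp":[0,0,0],"turn":[0,0,0]}]';python3 -m handwheel '[{"dp":[0,0,0.03],"turn":[0,0,0]},{"dp":[0,0,0.03],"turn":[0,0,0]},{"dp":[0,0,0],"turn":[0,0,0]}]'
```

```text
time: 2.9
tcp_pos: [0.5375, 0.2151, 0.0792]
eef_rot: [-3.141, -0.001, 2.94]
contact_force: [0.1, -0.2, -0.4]
grip_width: 0.0005
grip_force: 0.0
time: 3.15
tcp_pos: [0.5376, 0.2151, 0.0771]
eef_rot: [3.142, -0.0, 2.94]
contact_force: [0.0, -0.4, 0.2]
grip_width: 0.0004
grip_force: 0.0
```

```bash
python3 -m handwheel '[{"dp":[0,0,0.03],"turn":[0,0,0]},{"dp":[0,0,0.03],"turn":[0,0,0]},{"dp":[0,0,0],"turn":[0,0,0]}]'; python3 -m handwheel '[{"dp":[0,0,0.03],"turn":[0,0,0]},{"dp":[0,0,0.03],"turn":[0,0,0]},{"dp":[0,0,0],"turn":[0,0,0]}]'
```

```text
time: 3.4
tcp_pos: [0.5376, 0.2152, 0.0746]
eef_rot: [3.142, -0.0, 2.94]
contact_force: [0.5, 0.3, -0.3]
grip_width: 0.0005
grip_force: 0.0
time: 3.65
tcp_pos: [0.5375, 0.2152, 0.0722]
eef_rot: [-3.142, -0.0, 2.94]
contact_force: [0.1, 0.1, 0.6]
grip_width: 0.0004
grip_force: 0.0
```

```bash
python3 - <<'E'
from h import *
a=r.snapshot("scene")[110:215,170:360,::-1];b=r.snapshot("wrist")[150:290,150:400,::-1]
cv2.imwrite("pics/s2.png",np.vstack([cv2.resize(a,(540,298),interpolation=2),cv2.resize(b,(540,302),interpolation=2)]))
E
```

```text
(no output)
```

View pics/s2.png

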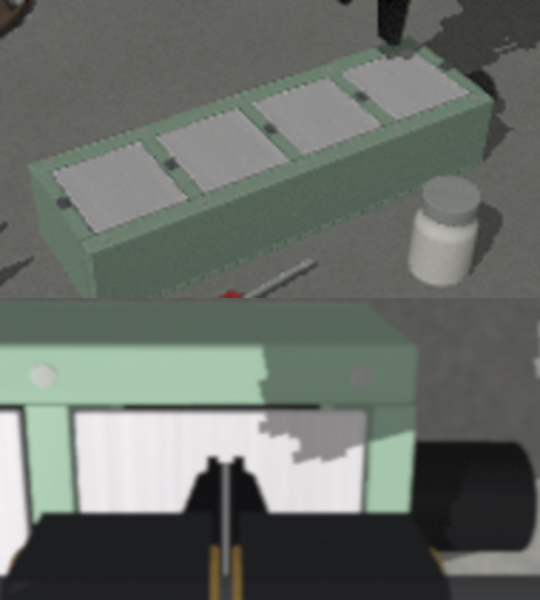

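The lower crop (wrist) shows a dark gap line on flap 1's near edge, while the scene crop shows no obvious tilt. I'll check the projection of the TCP and compare edges with the first picture.

```bash
python3 - <<'E'
from h import *
t=r.get_state()["tcp_pos"]; F=np.array([.5671,.2073,.08])
ex=np.array([.98,-.2,0])
for n in("scene","wrist","top"):
    c=r.get_calibration(n);E=np.linalg.inv(c["extrinsics"])
    for k,p in(("tcp",t),("F1",F),("-x edge",F-.045*ex),("+x edge",F+.045*ex),("+x edge up12",F+.045*ex+[0,0,.012])):
        q=c["K"]@(E@np.array([*p,1]))[:3];print(n,k,np.round(q[:2]/q[2],1))
a=cv2.imread("pics/scene0.png");b=r.snapshot("scene")[:,:,::-1]
t=r.snapshot("top")[:,:,::-1]
f=lambda i:cv2.resize(i[110:170,270:360],(400,267),interpolation=2)
g=lambda i:cv2.resize(i[165:255,75:210],(400,267),interpolation=2)
cv2.imwrite("pics/cmp.png",np.vstack([np.hstack([f(a),f(b)]),np.hstack([g(cv2.imread("pics/top0.png")),g(t)])]))
E
```

```text
scene tcp [305.3 135.8]
scene F1 [311.9 139.1]
scene -x edge [301.9 131.2]
scene +x edge [322.4 147.4]
scene +x edge up12 [323.  143.6]
wrist tcp [254.4 220.4]
wrist F1 [251.7 268. ]
wrist -x edge [251.5 202.6]
wrist +x edge [251.9 326.6]
wrist +x edge up12 [251.8 338.4]
top tcp [119.9 223.6]
top F1 [122.9 208.2]
top -x edge [118.  231.1]
top +x edge [127.7 185.7]
top +x edge up12 [125.8 185. ]
```

View pics/cmp.png

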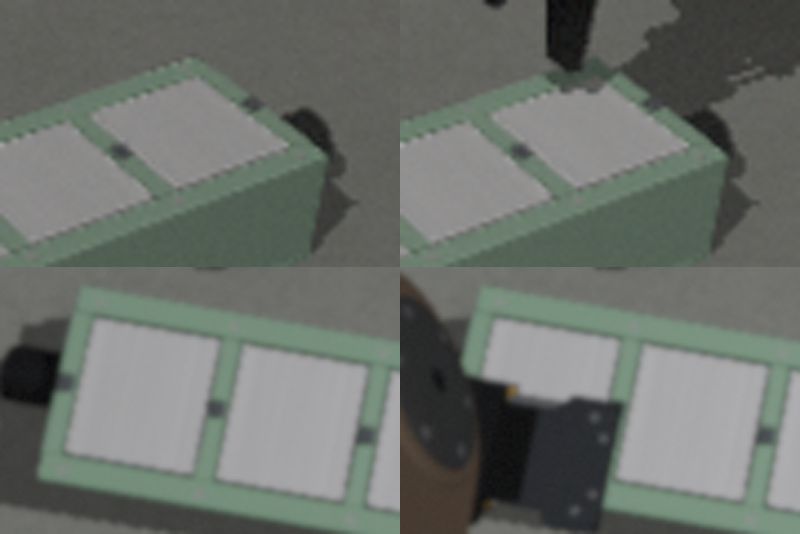

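```bash
python3 - <<'E'
from h import *
c=r.get_calibration("scene");E=np.linalg.inv(c["extrinsics"])
ty=np.array([.305,.952,0])
for s in(-.0535,.0535):
  for dz in (0,.02,.03):
    p=np.array([.191,.595,.178+dz])+s*ty;q=c["K"]@(E@np.array([*p,1]))[:3];print(s,dz,np.round(q[:2]/q[2],1))
a=cv2.imread("pics/scene0.png")
b=r.snapshot("scene")[:,:,::-1]
cv2.imwrite("pics/z.png",np.hstack([cv2.resize(a[0:40,270:350],(400,200),interpolation=0),cv2.resize(b[110:150,270:350],(400,200),interpolation=0)]))
E
```

```text
-0.0535 0 [293.6  35. ]
-0.0535 0.02 [294.   29.2]
-0.0535 0.03 [294.2  26.3]
0.0535 0 [319.   30.7]
0.0535 0.02 [319.7  25. ]
0.0535 0.03 [320.   22.1]
```

View pics/z.png

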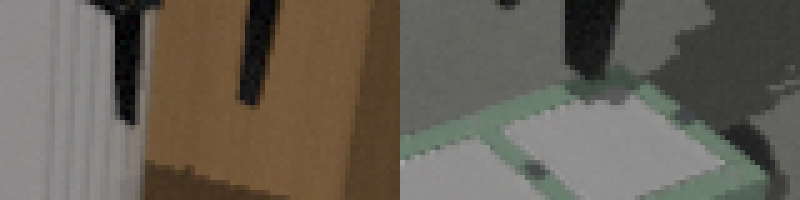

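The fingertip appears about 30 mm higher than the reported TCP in both the scene and wrist views: predicted row 136 against about 126 seen. Flap 1 is flush and force is zero, so I haven't made contact yet. I'll continue down slowly, using force to find the surface.

```bash
python3 -m handwheel '[{"dp":[0,0,0.08],"turn":[0,0,0]},{"dp":[0,0,0.08],"turn":[0,0,0]},{"dp":[0,0,0.08],"turn":[0,0,0]},{"dp":[0,0,0.05],"turn":[0,0,0]},{"dp":[0,0,0],"turn":[0,0,0]}]';python3 -m handwheel '[{"dp":[0,0,0.04],"turn":[0,0,0]},{"dp":[0,0,0.04],"turn":[0,0,0]},{"dp":[0,0,0],"turn":[0,0,0]}]'; python3 - <<'E'
from h import *
a=r.snapshot("scene")[100:160,270:360,::-1]
cv2.imwrite("pics/s5.png",cv2.resize(a,(540,360),interpolation=2))
E
```

```text
time: 4.32
tcp_pos: [0.5373, 0.2151, 0.0602]
eef_rot: [-3.141, -0.001, 2.94]
contact_force: [0.2, -0.0, 0.4]
grip_width: 0.0007
grip_force: 0.0
time: 4.57
tcp_pos: [0.5375, 0.2151, 0.0574]
eef_rot: [-3.142, -0.0, 2.94]
contact_force: [0.2, -0.8, 0.1]
grip_width: 0.0004
grip_force: 0.0
```

View pics/s5.png

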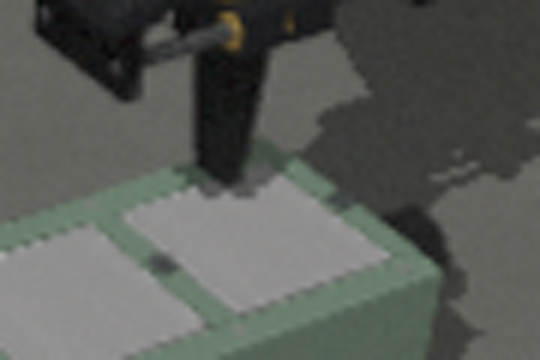

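The tip is at about (307,131) in scene pixels and the press point is at about (306,134). That leaves about 8–10 mm to go.

```bash
for i in 1; do python3 -m handwheel '[{"dp":[0,0,0.05],"turn":[0,0,0]},{"dp":[0,0,0.05],"turn":[0,0,0]},{"dp":[0,0,0],"turn":[0,0,0]}]'|grep -E 'tcp|contact'; done; python3 -m handwheel '[{"dp":[0,0,0.04],"turn":[0,0,0]},{"dp":[0,0,0.02],"turn":[0,0,0]},{"dp":[0,0,0],"turn":[0,0,0]}]'|grep -E 'tcp|contact'
```

```text
tcp_pos: [0.5375, 0.2151, 0.0533]
contact_force: [0.6, 0.1, 0.8]
tcp_pos: [0.5375, 0.2152, 0.051]
contact_force: [0.0, 0.3, -0.6]
```

```bash
python3 -m handwheel '[{"dp":[0,0,0.03],"turn":[0,0,0]},{"dp":[0,0,0],"turn":[0,0,0]}]'|grep -E 'tcp|contact'
```

```text
tcp_pos: [0.5376, 0.2151, 0.0499]
contact_force: [0.2, 0.4, 0.2]
```

```bash
python3 -m handwheel '[{"dp":[0,0,0.03],"turn":[0,0,0]},{"dp":[0,0,0],"turn":[0,0,0]}]'|grep -E 'tcp|contact';python3 -m handwheel '[{"dp":[0,0,0.03],"turn":[0,0,0]},{"dp":[0,0,0],"turn":[0,0,0]}]'|grep -E 'tcp|contact'
```

```text
tcp_pos: [0.5376, 0.2151, 0.0487]
contact_force: [0.9, 0.0, -0.0]
tcp_pos: [0.5376, 0.2152, 0.0475]
contact_force: [-1.1, -0.6, 0.1]
```

```bash
python3 -m handwheel '[{"dp":[0,0,0.03],"turn":[0,0,0]},{"dp":[0,0,0],"turn":[0,0,0]}]'|grep -E 'tcp|contact';python3 -m handwheel '[{"dp":[0,0,0.03],"turn":[0,0,0]},{"dp":[0,0,0],"turn":[0,0,0]}]'|grep -E 'tcp|contact'
```

```text
tcp_pos: [0.5376, 0.2151, 0.0463]
contact_force: [-0.3, 1.1, 0.4]
tcp_pos: [0.5376, 0.2151, 0.0451]
contact_force: [-0.5, -0.3, 0.4]
```

```bash
cat >> h.py <<'E'
def look():
    a=cv2.imread("pics/scene0.png").astype(int);b=r.snapshot("scene")[:,:,::-1].astype(int)
    dark=(b.max(2)<45)&(a.max(2)>60); dark[:90]=0
    n,l,st,_=cv2.connectedComponentsWithStats(dark.astype(np.uint8))
    i=1+np.argmax(st[1:,4]);ys,xs=np.nonzero(l==i);print("tip",xs[ys==ys.max()].mean(),ys.max())
    d=np.abs(b-a).max(2); 
    c=r.get_calibration("scene");E=np.linalg.inv(c["extrinsics"])
    for k,F in enumerate([(.5671,.2073),(.547,.1097),(.5272,.0124),(.5073,-.0857)]):
        m=np.zeros(d.shape,np.uint8);F=np.array([*F,.08]);ex=np.array([.98,-.2,0]);ey=np.array([.2,.98,0])
        q=[c["K"]@(E@np.array([*(F+x*ex+y*ey),1]))[:3] for x,y in((.03,-.045),(.03,.045),(.06,.045),(.06,-.045))]
        cv2.fillPoly(m,[np.int32([p[:2]/p[2] for p in q])],1);print("flap",k+1,"change on far side",d[m>0].mean().round(1))
E
python3 -c "
from h import *;look()"
```

```text
tip 307.0 134
flap 1 change on far side 5.5
flap 2 change on far side 5.9
flap 3 change on far side 6.1
flap 4 change on far side 6.1
```

```bash
python3 -m handwheel '[{"dp":[0,0,0.03],"turn":[0,0,0]},{"dp":[0,0,0],"turn":[0,0,0]}]'|grep -E 'tcp|contact';python3 -m handwheel '[{"dp":[0,0,0.03],"turn":[0,0,0]},{"dp":[0,0,0],"turn":[0,0,0]}]'|grep -E 'tcp|contact'
```

```text
tcp_pos: [0.5376, 0.2151, 0.0439]
contact_force: [-0.8, -0.6, 0.8]
tcp_pos: [0.5377, 0.2152, 0.0428]
contact_force: [0.2, -0.4, 0.3]
```

```bash
python3 -m handwheel '[{"dp":[0,0,0.03],"turn":[0,0,0]},{"dp":[0,0,0],"turn":[0,0,0]}]'|grep -E 'tcp|contact';python3 -m handwheel '[{"dp":[0,0,0.03],"turn":[0,0,0]},{"dp":[0,0,0],"turn":[0,0,0]}]'|grep -E 'tcp|contact'
```

```text
tcp_pos: [0.5376, 0.2152, 0.0416]
contact_force: [-1.7, 0.1, 2.1]
tcp_pos: [0.5377, 0.2152, 0.0404]
contact_force: [-1.2, -0.2, 2.4]
```

```bash
python3 -c "
from h import *;look()"
```

```text
tip 306.5 135
flap 1 change on far side 16.7
flap 2 change on far side 5.9
flap 3 change on far side 6.1
flap 4 change on far side 6.1
```

```bash
python3 -m handwheel '[{"dp":[0,0,0.03],"turn":[0,0,0]},{"dp":[0,0,0],"turn":[0,0,0]}]'|grep -E 'tcp|contact';python3 -m handwheel '[{"dp":[0,0,0.03],"turn":[0,0,0]},{"dp":[0,0,0],"turn":[0,0,0]}]'|grep -E 'tcp|contact'
```

```text
tcp_pos: [0.5377, 0.2152, 0.0391]
contact_force: [-1.2, -0.0, 2.5]
tcp_pos: [0.5378, 0.2152, 0.038]
contact_force: [0.3, 0.0, 2.1]
```

```bash
python3 -m handwheel '[{"dp":[0,0,0.03],"turn":[0,0,0]},{"dp":[0,0,0.03],"turn":[0,0,0]},{"dp":[0,0,0],"turn":[0,0,0]}]'|grep -E 'tcp|contact|time'; python3 - <<'E'
from h import *;look()
a=r.snapshot("scene")[100:160,270:360,::-1];b=r.snapshot("wrist")[150:290,150:400,::-1]
cv2.imwrite("pics/s6.png",np.vstack([cv2.resize(a,(450,300),interpolation=2),cv2.resize(b,(450,252),interpolation=2)]))
E
```

```text
time: 7.3
tcp_pos: [0.5379, 0.2152, 0.0355]
contact_force: [0.7, 0.1, 3.3]
tip 306.5 136
flap 1 change on far side 40.2
flap 2 change on far side 6.1
flap 3 change on far side 6.3
flap 4 change on far side 6.3
```

View pics/s6.png

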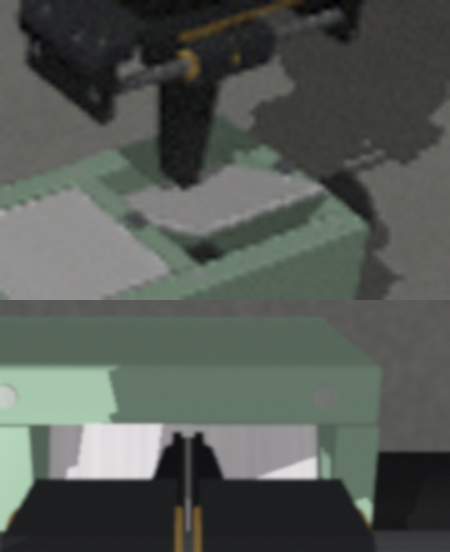

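Flap 1 rocks: its far side has risen in the scene view, at 2–3 N. It is the free one, so I'll go about 15 mm further down and then push sideways toward box +x.

```bash
python3 -m handwheel '[{"dp":[0,0,0.05],"turn":[0,0,0]},{"dp":[0,0,0.05],"turn":[0,0,0]},{"dp":[0,0,0.05],"turn":[0,0,0]},{"dp":[0,0,0.05],"turn":[0,0,0]},{"dp":[0,0,0],"turn":[0,0,0]}]'|grep -E 'tcp|contact';python3 -m handwheel '[{"dp":[0,0,0.05],"turn":[0,0,0]},{"dp":[0,0,0.05],"turn":[0,0,0]},{"dp":[0,0,0.05],"turn":[0,0,0]},{"dp":[0,0,0.04],"turn":[0,0,0]},{"dp":[0,0,0],"turn":[0,0,0]}]'|grep -E 'tcp|contact'
```

```text
tcp_pos: [0.5372, 0.2151, 0.0271]
contact_force: [0.0, 0.5, 1.8]
tcp_pos: [0.5373, 0.2151, 0.0195]
contact_force: [-0.1, 0.3, 2.1]
```

```bash
python3 -m handwheel '[{"dp":[-0.05,0,0],"turn":[0,0,0]},{"dp":[-0.05,0,0],"turn":[0,0,0]},{"dp":[-0.05,0,0],"turn":[0,0,0]},{"dp":[-0.05,0,0],"turn":[0,0,0]},{"dp":[0,0,0],"turn":[0,0,0]}]'|grep -E 'tcp|contact|time'
```

```text
time: 8.7
tcp_pos: [0.5456, 0.2134, 0.0198]
contact_force: [-3.0, -0.1, -1.2]
```

```bash
python3 -m handwheel '[{"dp":[-0.04,0,0],"turn":[0,0,0]},{"dp":[-0.04,0,0],"turn":[0,0,0]},{"dp":[0,0,0],"turn":[0,0,0]}]'|grep -E 'tcp|contact';python3 -m handwheel '[{"dp":[-0.04,0,0],"turn":[0,0,0]},{"dp":[-0.03,0,0],"turn":[0,0,0]},{"dp":[0,0,0],"turn":[0,0,0]}]'|grep -E 'tcp|contact'
```

```text
tcp_pos: [0.5488, 0.2129, 0.02]
contact_force: [-2.9, 0.1, -1.2]
tcp_pos: [0.5512, 0.2124, 0.0199]
contact_force: [-4.2, 0.6, -1.4]
```

```bash
python3 - <<'E'
from h import *
a=r.snapshot("scene")[80:160,250:360,::-1];b=r.snapshot("wrist")[100:330,100:450,::-1]
cv2.imwrite("pics/s7.png",np.vstack([cv2.resize(a,(412,300),interpolation=2),cv2.resize(b,(412,270),interpolation=2)]))
E
```

```text
(no output)
```

View pics/s7.png

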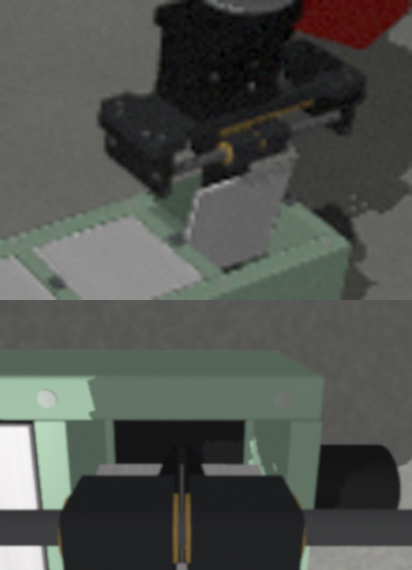

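Flap 1 now stands nearly on edge and clear of the gripper body. I'll keep pushing in small steps until the stop shows in the force.

```bash
python3 -m handwheel '[{"dp":[-0.03,0,0],"turn":[0,0,0]},{"dp":[0,0,0],"turn":[0,0,0]}]'|grep -E 'tcp|contact';python3 -m handwheel '[{"dp":[-0.03,0,0],"turn":[0,0,0]},{"dp":[0,0,0],"turn":[0,0,0]}]'|grep -E 'tcp|contact'
```

```text
tcp_pos: [0.5514, 0.2122, 0.0198]
contact_force: [-8.8, 1.9, 0.4]
tcp_pos: [0.5515, 0.2122, 0.0198]
contact_force: [-13.7, 3.5, 3.0]
```

```bash
python3 -m handwheel '[{"dp":[-0.03,0,0],"turn":[0,0,0]},{"dp":[0,0,0],"turn":[0,0,0]}]'|grep -E 'tcp|contact';python3 -m handwheel '[{"dp":[-0.03,0,0],"turn":[0,0,0]},{"dp":[0,0,0],"turn":[0,0,0]}]'|grep -E 'tcp|contact'
```

```text
tcp_pos: [0.5516, 0.2121, 0.0197]
contact_force: [-17.0, 5.8, 4.9]
tcp_pos: [0.5516, 0.212, 0.0197]
contact_force: [-22.5, 7.5, 6.7]
```

It is at the stop: force climbs with no travel, and the finger's position matches about 1.4 rad. I'll back off within the bay, then lift clear.

```bash
python3 -m handwheel '[{"dp":[0.1,0,0],"turn":[0,0,0]},{"dp":[0.1,0,0],"turn":[0,0,0]},{"dp":[0.1,0,0],"turn":[0,0,0]},{"dp":[0.05,0,0],"turn":[0,0,0]},{"dp":[0,0,-0.2],"turn":[0,0,0]},{"dp":[0,0,-0.4],"turn":[0,0,0]},{"dp":[0,0,-0.6],"turn":[0,0,0]},{"dp":[0,0,-0.7],"turn":[0,0,0]},{"dp":[0,0,-0.7],"turn":[0,0,0]},{"dp":[0,0,-0.7],"turn":[0,0,0]},{"dp":[0.5,0,-0.5],"turn":[0,0,0]},{"dp":[0.7,0,-0.3],"turn":[0,0,0]},{"dp":[0.7,0.2,0],"turn":[0,0,0]},{"dp":[0.5,0.4,0],"turn":[0,0,0]},{"dp":[0,0.7,0],"turn":[0,0,0]},{"dp":[0,0.7,0],"turn":[0,0,0]},{"dp":[0,0.7,0],"turn":[0,0,0]},{"dp":[0,0.4,0],"turn":[0,0,0]},{"dp":[0,0,0],"turn":[0,0,0]},{"dp":[0,0,0],"turn":[0,0,0]}]'
python3 - <<'E'
from h import *
a=r.snapshot("scene")[80:240,120:360,::-1];b=r.snapshot("top")[130:300,70:370,::-1]
cv2.imwrite("pics/s8.png",np.vstack([cv2.resize(a,(480,320),interpolation=2),cv2.resize(b,(480,272),interpolation=2)]))
E
```

```text
time: 11.63
tcp_pos: [0.4732, 0.3552, 0.1843]
eef_rot: [3.141, 0.0, 2.941]
contact_force: [-0.7, -0.1, -0.4]
grip_width: 0.0005
grip_force: 0.0
```

View pics/s8.png

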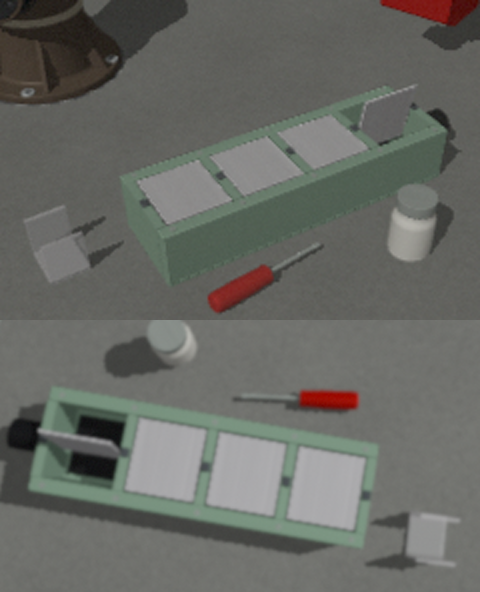

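Flap 1 stands on edge. The other flaps and the bystanders haven't moved, and the arm is clear.

```bash
python3 -c "
from rig import r;print(r.close_job())"
```

```text
the job is handed in; nothing more can be done
None
```

Flap 1 was the free one: it rocked at 2–3 N on the first press, so I did not press flaps 2–4. I pushed it to its stop (about -1.4 rad), where it stands on edge. The arm is clear, and the job was handed in at about 12 s.

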